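Hang the wound core on the hook stand

TASK

Hang the brown ring-shaped transformer core on the hook of the stand: bring its open window sideways over the red upturned tip and let its top limb down onto the arm, so that it hangs freely between tip and post. Leave the green choke and the screw jar standing where they are.

Things in the scene. Friction and masses are not known exactly. Their poses are not given: they have to be found in the camera images.
- core_window (a point): Window centre of the core, a brown upright ring 30 (own x) x 66 (y) x 92 mm tall, about 0.41 kg; orange coil, 42 thick, on its +y leg. The window runs through along x, 29 wide (y), 50 high; this point is 46 mm above the foot. Top limb: 25 to 46 mm above the point; grip its upper 16 mm across x from above, so fingertips stay clear of the hook arm. Either face may go first.
- hook_seat (a point): Middle of the top face of the hook's level black arm, 12 wide, 6 thick, 150 mm above the worktop, on a fixed stand (grey base 150 x 80 mm). Own x runs along the arm, z up. Post: 60 mm towards -x, no higher than the arm. Red upturned tip: from 60 to 67 mm towards +x, its top 14 mm above this face. Open at the tip end: bring things on from +x over the tip.
- choke: Bystander: dark green choke, 85 x 77 x 112 mm tall; origin at the centre of its underside.
- jar: Bystander: small glass jar of screws with a grey lid, 56 mm diameter, 67 mm tall; origin at the centre of its underside.

How it is judged:
At the end, for the whole second after the job is handed in: The core hangs at rest on the arm, arm through its window: window centre 13 to 38 mm below the arm's top, within 50 mm of its middle along it and 20 mm across, under 34 degrees from upright, window axis within 28 degrees of the arm, over 1.5 N on the hook, under 0.06 m/s (x of core_window in the frame of hook_seat between -0.05 and 0.05 m and y of core_window in the frame of hook_seat between -0.02 and 0.02 m and z of core_window in the frame of hook_seat between -0.038 and -0.013 m and angle between core_window's own z axis and vertical below 0.6 rad and angle between the x axis of core_window and the x axis of hook_seat, either way round below 0.5 rad and contact force between core and hook_stand above 1.5 N and linear speed of core below 0.06 m/s); the robot touches nothing.
It fails at once if the green choke is pushed more than 30 mm or tipped over (distance of choke from where it was at the start of the episode above 0.03 m or angle between choke's own z axis and vertical above 0.35 rad).
It fails at once if the screw jar is pushed more than 30 mm or tipped over (distance of jar from where it was at the start of the episode above 0.03 m or angle between jar's own z axis and vertical above 0.35 rad).
It also fails if it takes over 38 s, if anything falls off the work surface, if the arm or the gripper's body presses on something with over 40 N, if the wrist force passes 120 N, or if a joint passes its speed limit or range.

ROBOT

A 7-joint arm with a two-finger parallel gripper is mounted at the origin on a cart in front of the work surface, level with it; the furniture and walls round the work are solid. World frame = base frame: x ahead of the robot, y to its left, z up, the work surface at z = 0. Lengths are in m, angles in rad, forces in N, time in s.
With the tool pointing down it reaches from about 0.35 to 0.9 m from the base axis. Payload 19.9 kg.
Tool frame: the origin (TCP) lies midway between the tips of the shut fingers; the grasp point (between the pads) lies 19 mm behind it; z points along the fingers, y is the line along which they close (so a half turn about z gives the same grasp; the last joint's range is limited). The gripper opens to 94 mm and grips with 3 to 60 N. Pads are 16 mm wide; open, the fingers measure 119 mm over their backs; the gripper's body (75 mm by 177 mm) begins 78 mm behind the grasp point.
Start: joints at [-1.25, 0.417, -0.01, 1.614, 0.005, 1.111, -0.053], TCP at [0.222, 0.584, 0.205] pointing down, gripper open.
Joint ranges: [-2.81, 2.81], [-0.39, 2.02], [-1.27, 1.25], [0.06, 2.57], [-1.19, 4.33], [0.19, 2], [-2.82, 2.82]. Speed limits (rad/s): [1.89, 1.89, 2.39, 2.39, 3.01, 3.01, 3.01].

INTERFACE

Orientations are given as a rotation vector (axis times angle).
In Python, from rig import * gives the robot as it stands. The module is installed in compiled form; this text tells all that it offers.
- The arm moves only by the tool play_rows, never from a script. Its argument "motion" is text: rows parted by semicolons, each of 7 numbers parted by spaces: the shift along the tool's x, y, z in m, then the turn, a rotation vector about the tool's x, y, z in rad, then the closure, from 0 (fully open) to 1 (shut). A call has 1 to 12 rows; each row shifts and turns the commanded pose from where the row before left it, along the tool's axes as they then stand; what a row does not reach is not made up. A row lasts 1/8 s, in which the tool goes at most 62.5 mm and 10.7 degrees, less where a joint would pass 70% of its speed; a pose out of reach is approached as far as the arm can. A call with a gripper value outside its range is refused whole. The fingers move at their own pace and stop on an object; "squeeze" is the grip in N (left out, the last holds). Time passes only in rows, so rows that do not move let the fingers close. It gives the time, the measured TCP pose, the force, the opening and the grip force at its end, in the units of the state.
- sense(): the state, without advancing time (a new reading comes with each control period).
- get_image(name): name is "scene" or "top" or "wrist"; returns a dict with "image" (400x640x3 uint8, blue, green, red), "z_map" (400x640 float32, m along the optical axis (not along the pixel's ray), 0 where there is no reading), "camera_matrix" (3x3 intrinsics, pixels), "distortion" ([k1, k2, p1, p2, k3] as OpenCV has them; the pictures are not rectified), "extrinsics" (4x4, takes a point from camera to world coordinates); the wrist camera has in their place "T_tool_cam" (4x4, takes a point from camera to tool coordinates, whose origin is the TCP and whose axes are the flange's). Camera axes: x right, y up, looking along -z (the intrinsics and any distortion apply to the point x, -y, -z); pixel columns grow to the right and rows downward; lengths in m; the calibration is good to about 2 mm. A picture is of the moment at which its call begins: read the wrist's pose just before it.
- sign_off(): hands the job in; it is judged then, once.
The state is a dict: "time": time; "joints": joint angles; "dq": joint speeds; "joint_efforts": joint torques, N m; "position": TCP position; "tool_rot": TCP orientation; "ft_force": force on the tool from outside, world axes, zero at the start; "ft_torque": the same for the moment, N m; "width": finger opening in m; "finger_force": force on a finger pad.
Only numpy, scipy, OpenCV 4.12 (cv2) and the standard library are available. Lean on these libraries where they do the work, as an engineer would, in place of code of your own. Each camera call takes 0.05 s, during which the arm holds its last target. There are 200 camera calls.

## Working session

There is one attempt and no reset: what is moved stays moved. The work goes in short steps, Python scripts to look and compute and a tool call to move; the robot and the scene stay as the last step left them, time stands still between calls to the robot, and variables do not carry over. Pictures are saved under pics/ and viewed, at most 10 in all, crops included, and the job is handed in when it is done.

Besides the shell and the picture viewer there is one more tool, called after "Emit:" by a JSON object that holds its "name" and its "arguments", one argument or row to a line. play_rows: Moves the arm, as the interface text tells. Its arguments: {"type":"object","properties":{"motion":{"type":"string"},"squeeze":{"type":"number"}},"required":["motion"]}

```bash
mkdir -p pics; cat > h.py <<'E'
from rig import *
import numpy as np, cv2
from scipy.spatial.transform import Rotation as R
def cloud(d,T):
    z=d["z_map"];K=np.array(d["camera_matrix"]);h,w=z.shape
    uv=np.stack(np.meshgrid(np.arange(w),np.arange(h)),-1).reshape(-1,1,2).astype(np.float64)
    n=cv2.undistortPoints(uv,K,np.array(d["distortion"],float)).reshape(h,w,2)
    P=np.stack([n[...,0]*z,-n[...,1]*z,-z],-1)
    return P@T[:3,:3].T+T[:3,3]
E
python3 - <<'E'
from h import *
s=sense();print(s["time"],s["position"],s["tool_rot"],s["width"]);print(R.from_rotvec(s["tool_rot"]).as_matrix().round(3))
for n in("scene","top"):
    d=get_image(n);cv2.imwrite(f"pics/{n}.png",d["image"]);T=np.array(d["extrinsics"]);print(n,T.round(2).tolist(),d["distortion"])
    P=cloud(d,T);np.savez(f"{n}.npz",P=P,im=d["image"],ok=d["z_map"]>0)
E
```

```text
0.0 [0.22165684 0.5839423  0.20481648] [-5.66641553e-01 -3.08995643e+00  2.01621362e-03] 0.09376089316244088
[[-0.935  0.355 -0.   ]
 [ 0.355  0.935 -0.001]
 [-0.    -0.001 -1.   ]]
scene [[0.89, 0.26, -0.37, 0.19], [-0.45, 0.52, -0.72, -0.57], [0.0, 0.81, 0.59, 0.62], [0.0, 0.0, 0.0, 1.0]] [-0.05950862  0.          0.          0.          0.        ]
top [[-0.02, 1.0, -0.06, 0.45], [-1.0, -0.02, -0.01, 0.03], [-0.01, 0.06, 1.0, 0.98], [0.0, 0.0, 0.0, 1.0]] [-0.06980886  0.          0.          0.          0.        ]
```

View pics/scene.png

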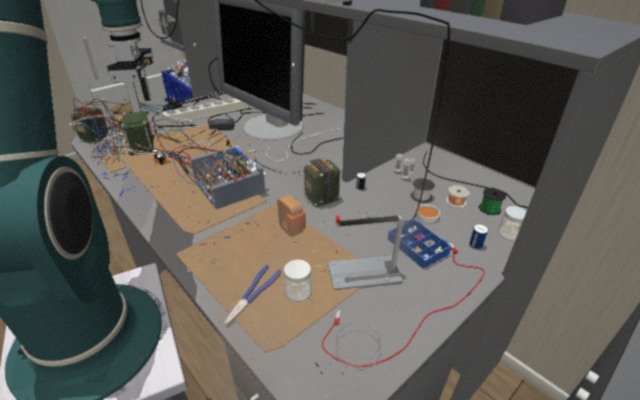

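View pics/top.png

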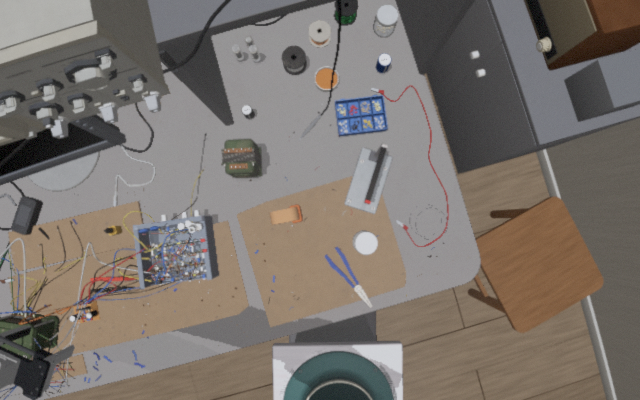

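The scene view shows the brown core at (291,215), the red tip at (338,219) with the arm running to (400,218), the jar at (298,280) and the choke at (322,182). In the top view they are at core (286,214), tip (370,200), arm end (384,148), jar (366,243) and choke (240,158).

```bash
python3 - <<'E'
from h import *
def st(n,q):
    print(n,len(q),"med",np.median(q,0).round(4),"min",np.percentile(q,2,0).round(4),"max",np.percentile(q,98,0).round(4))
def rect(n,q):
    (c,s,a)=cv2.minAreaRect((q[:,:2]*1000).astype(np.float32));print("  rect",n,np.round(c,1),np.round(s,1),round(a,1), cv2.boxPoints((c,s,a)).round(0).tolist())
for v,boxes in dict(top=dict(core=(262,310,198,230),hook=(350,395,135,215),jar=(350,382,228,260),choke=(215,268,132,182)),scene=dict(core=(272,312,190,240),hook=(330,410,205,290),jar=(280,316,255,302))).items():
    D=np.load(v+".npz");P=D["P"];im=D["im"];ok=D["ok"]
    hsv=cv2.cvtColor(im,cv2.COLOR_BGR2HSV)
    for n,(a,b,c,e) in boxes.items():
        p=P[c:e,a:b].reshape(-1,3);h=hsv[c:e,a:b].reshape(-1,3);k=ok[c:e,a:b].ravel()
        m=k&(p[:,2]>.012);q=p[m];st(v+" "+n,q)
        if n=="core":
            for lo,hi in((.04,.075),(.075,.12)):
                r=p[k&(p[:,2]>lo)&(p[:,2]<hi)]
                if len(r)>5: st("  z%g"%lo,r);rect("",r)
        if n=="hook":
            red=p[k&((h[:,0]<8)|(h[:,0]>172))&(h[:,1]>130)&(p[:,2]>.1)];st("  red",red)
            r=p[k&(p[:,2]>.135)&(p[:,2]<.18)];st("  arm",r);rect("arm",r)
        if n in("jar","choke"): rect(n,q)
E
```

```text
top core 487 med [0.4686 0.108  0.0922] min [0.4511 0.0781 0.0515] max [0.4914 0.1455 0.0968]
  z0.04 89 med [0.473  0.0826 0.0716] min [0.4526 0.0763 0.0519] max [0.4938 0.1029 0.0747]
  rect  [473.2  90. ] [41.6 24. ] 11.1 [[451.0, 98.0], [455.0, 74.0], [496.0, 82.0], [491.0, 106.0]]
  z0.075 390 med [0.4684 0.1147 0.0932] min [0.4511 0.0843 0.079 ] max [0.4847 0.1469 0.0968]
  rect  [468.3 115.2] [29.8 66.3] 10.7 [[447.0, 145.0], [460.0, 80.0], [489.0, 85.0], [477.0, 151.0]]
top hook 547 med [ 0.5636 -0.0895  0.1479] min [ 0.4892 -0.1215  0.0122] max [ 0.6212 -0.0496  0.1615]
  red 12 med [ 0.4935 -0.0636  0.1618] min [ 0.4913 -0.0676  0.1605] max [ 0.4957 -0.0599  0.1653]
  arm 359 med [ 0.5508 -0.0851  0.149 ] min [ 0.4915 -0.1059  0.1452] max [ 0.6146 -0.0616  0.1622]
  rect arm [553.8 -85.5] [ 13.7 133.8] 72.2 [[488.0, -72.0], [615.0, -113.0], [620.0, -99.0], [492.0, -59.0]]
top jar 488 med [ 0.4043 -0.0674  0.0691] min [ 0.3793 -0.0927  0.0269] max [ 0.4291 -0.0436  0.0726]
  rect jar [404.  -68.7] [53.  54.2] 87.6 [[376.0, -94.0], [430.0, -96.0], [432.0, -43.0], [378.0, -41.
[... 623 characters left out ...]
 69.1] 11.6 [[442.0, 144.0], [456.0, 76.0], [491.0, 83.0], [477.0, 151.0]]
scene hook 1154 med [ 0.6066 -0.0882  0.0629] min [ 0.4895 -0.1194  0.0122] max [ 0.7202 -0.0058  0.1569]
  red 24 med [ 0.4918 -0.0692  0.161 ] min [ 0.4888 -0.071   0.1523] max [ 0.4941 -0.061   0.1654]
  arm 431 med [ 0.5522 -0.087   0.1502] min [ 0.4903 -0.1105  0.1389] max [ 0.6141 -0.0627  0.1644]
  rect arm [553.9 -85.1] [ 16.6 135.4] 70.8 [[487.0, -71.0], [615.0, -115.0], [621.0, -99.0], [493.0, -55.0]]
scene jar 986 med [ 0.3972 -0.0851  0.0608] min [ 0.3756 -0.0972  0.0137] max [ 0.4249 -0.0477  0.0723]
  rect jar [392.  -55.8] [54.7 91.8] 31.5 [[345.0, -31.0], [393.0, -109.0], [439.0, -81.0], [391.0, -2.0]]
```

```bash
python3 - <<'E'
import cv2
a=cv2.imread("pics/scene.png")[170:300,260:420];b=cv2.imread("pics/top.png")[130:260,250:410]
cv2.imwrite("pics/crop.png",cv2.resize(cv2.hconcat([a,b]),None,fx=2.5,fy=2.5,interpolation=cv2.INTER_CUBIC))
E
```

```text
(no output)
```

View pics/crop.png

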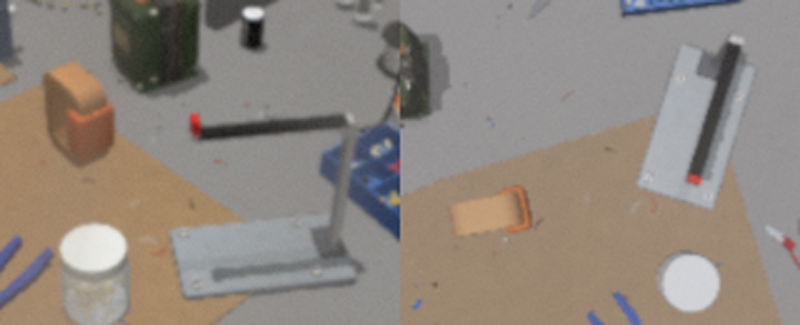

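Emit:
{"name": "play_rows", "arguments": {
  "motion": "-0.033 -0.0292 0 0 0 0 0;-0.033 -0.0292 0 0 0 0 0;-0.033 -0.0292 0 0 0 0 0;-0.033 -0.0292 0 0 0 0 0;-0.033 -0.0292 0 0 0 0 0;-0.033 -0.0292 0 0 0 0 0;-0.033 -0.0292 0 0 0 0 0;-0.033 -0.0292 0 0 0 0 0;-0.033 -0.0292 0 0 0 0 0;-0.033 -0.0292 0 0 0 0 0;-0.033 -0.0292 0 0 0 0 0;-0.033 -0.0292 0 0 0 0 0",
  "squeeze": 30
}}

```text
time: 1.6
position: [0.468, 0.1148, 0.2054]
tool_rot: [-0.567, -3.09, 0.0]
ft_force: [0.4, 1.1, 0.3]
width: 0.0939
finger_force: 0.0
```

Emit:
{"name": "play_rows", "arguments": {
  "motion": "0 0 0 0 0 0.1 0;0 0 0 0 0 0.1 0;0 0 0 0 0 0.1 0;0 0 0 0 0 0.1 0;0 0 0 0 0 0.1 0;0 0 0 0 0 0.1 0;0 0 0 0 0 0.1 0;0 0 0 0 0 0.1 0;0 0 0 0 0 0.1 0;0 0 0 0 0 0.118 0;0 0 0 0 0 0 0"
}}

```text
time: 2.98
position: [0.4675, 0.1162, 0.2053]
tool_rot: [-2.0, -2.423, 0.001]
ft_force: [-0.5, -0.4, 0.1]
width: 0.0941
finger_force: 0.0
```

```bash
cat >> h.py <<'E'
def delta(t,yang,s=None):
    s=s or sense();M=R.from_rotvec(s["tool_rot"]).as_matrix();a=np.degrees(np.arctan2(M[1,1],M[0,1]))
    print("t",s["time"],"pos",s["position"].round(4),"yang",a.round(2),"shift",(M.T@(np.array(t)-s["position"])).round(4),"turn z",-np.radians((yang-a+90)%180-90).round(4),"z",M[:,2].round(3),"w",s["width"],"F",np.round(s["ft_force"],1),"j",np.round(s["joints"],2))
E
python3 - <<'E'
from h import *
s=sense();d=get_image("wrist");cv2.imwrite("pics/w1.png",d["image"])
M=np.eye(4);M[:3,:3]=R.from_rotvec(s["tool_rot"]).as_matrix();M[:3,3]=s["position"]
P=cloud(d,M@np.array(d["T_tool_cam"]))
m=(d["z_map"]>0)&(P[...,2]>.083)&(P[...,2]<.105)&(np.hypot(P[...,0]-.468,P[...,1]-.115)<.07)
q=P[m];print(len(q),np.median(q,0));print(cv2.minAreaRect((q[:,:2]*1000).astype(np.float32)))
delta([.4683,.1152,.077],10.9,s)
E
```

```text
2414 [0.46652197 0.12155407 0.09442389]
((467.2752685546875, 117.97015380859375), (29.86623764038086, 63.684200286865234), 10.351374626159668)
t 2.975 pos [0.4675 0.1162 0.2053] yang 10.92 shift [-0.0011  0.0006  0.1283] turn z 0.0004 z [-0. -0. -1.] w 0.09410886951293523 F [-0.5 -0.4  0.1] j [-0.68  0.17  0.42  1.97 -0.08  1.02 -0.04]
```

View pics/w1.png

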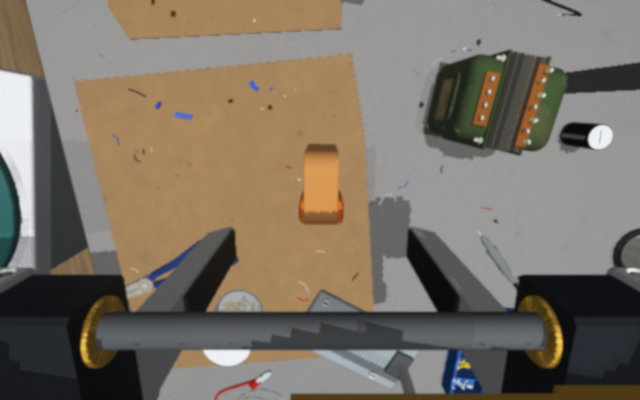

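The wrist view shows the core at about (321,183), centred between the fingers and square to them; nothing else is near the path straight down.

Emit:
{"name": "play_rows", "arguments": {
  "motion": "0.002 0.001 0.02 0 0 0 0;0 0 0.03 0 0 0 0;0 0 0.03 0 0 0 0;0 0 0.03 0 0 0 0;0 0 0.018 0 0 0 0;0 0 0 0 0 0 0;0 0 0 0 0 0 1;0 0 0 0 0 0 1;0 0 0 0 0 0 1;0 0 0 0 0 0 1;0 0 0 0 0 0 1;0 0 0 0 0 0 1",
  "squeeze": 40
}}

```text
time: 4.53
position: [0.4683, 0.1183, 0.0775]
tool_rot: [2.001, 2.422, 0.0]
ft_force: [0.2, 0.2, -0.5]
width: 0.0374
finger_force: 0.0
```

Emit:
{"name": "play_rows", "arguments": {
  "motion": "0 0 0 0 0 0 1;0 0 0 0 0 0 1;0 0 -0.01 0 0 0 1;0 0 -0.02 0 0 0 1;0 0 -0.03 0 0 0 1;0 0 -0.03 0 0 0 1;0 0 -0.02 0 0 0 1;0 0 0 0 0 0 1"
}}

```text
time: 5.52
position: [0.4688, 0.1185, 0.1888]
tool_rot: [2.0, 2.421, 0.004]
ft_force: [0.6, 0.6, -4.5]
width: 0.0294
finger_force: 40.0
```

```bash
python3 - <<'E'
from h import *
s=sense();delta([.449,-.052,.183],-17.6,s)
d=get_image("scene");P=cloud(d,np.array(d["extrinsics"]))
hsv=cv2.cvtColor(d["image"],cv2.COLOR_BGR2HSV)
m=(d["z_map"]>0)&(hsv[...,0]<20)&(hsv[...,1]>110)&(np.hypot(P[...,0]-.468,P[...,1]-.115)<.06)&(P[...,2]>.03)
q=P[m];print(len(q),np.percentile(q,[1,50,99],0).round(4))
cv2.imwrite("pics/s2.png",cv2.resize(d["image"][100:300,200:440],None,fx=3,fy=3))
E
```

```text
t 5.525 pos [0.4688 0.1185 0.1888] yang 10.89 shift [-0.1637 -0.0517  0.0055] turn z 0.4972 z [ 0.002  0.001 -1.   ] w 0.029369013162485455 F [ 0.6  0.6 -4.5] j [-0.69  0.19  0.42  1.99 -0.09  0.98 -0.03]
790 [[0.4372 0.0763 0.1297]
 [0.4652 0.0883 0.1748]
 [0.4935 0.1382 0.3191]]
```

View pics/s2.png

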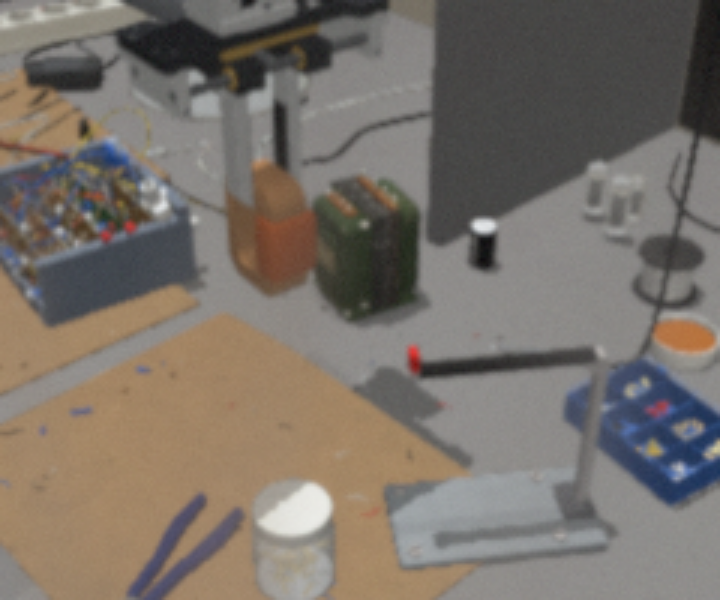

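The core is gripped upright at crop position (270,225). The hook tip at (415,358) and the jar are untouched.

Emit:
{"name": "play_rows", "arguments": {
  "motion": "0 0 0 0 0 0.0994 1;0 0 0 0 0 0.0994 1;0 0 0 0 0 0.0994 1;0 0 0 0 0 0.0994 1;0 0 0 0 0 0.0994 1;-0.02 0.004 0.004 0 0 0 1;-0.03 0.005 0 0 0 0 1;-0.035 0.006 0 0 0 0 1;-0.035 0.006 0 0 0 0 1;-0.03 0.005 0 0 0 0 1;-0.015 0.002 0 0 0 0 1;0 0 0 0 0 0 1"
}}

```text
time: 7.08
position: [0.4448, -0.0477, 0.183]
tool_rot: [-2.536, -1.854, 0.001]
ft_force: [0.4, 1.3, -3.8]
width: 0.0295
finger_force: 40.0
```

Emit:
{"name": "play_rows", "arguments": {
  "motion": "0 0 0 0 0 0 1;0 0 0 0 0 0 1"
}}

```text
time: 7.32
position: [0.4452, -0.0466, 0.1833]
tool_rot: [-2.534, -1.857, 0.0]
ft_force: [-0.4, 1.5, -4.2]
width: 0.0297
finger_force: 40.0
```

```bash
python3 - <<'E'
from h import *
s=sense();delta([.554,-.0855,.1845],-17.6,s)
ax=np.array([-.953,.303]);pe=np.array([-.303,-.953])
for v in("scene","top"):
    d=get_image(v);P=cloud(d,np.array(d["extrinsics"]));hsv=cv2.cvtColor(d["image"],cv2.COLOR_BGR2HSV)
    xy=P[...,:2]-np.array([.554,-.0855]);a=xy@ax;c=xy@pe
    m=(d["z_map"]>0)&(hsv[...,0]<20)&(hsv[...,1]>90)&(a>.075)&(a<.15)&(abs(c)<.06)&(P[...,2]>.09)&(P[...,2]<.215)
    q=np.stack([a[m],c[m],P[...,2][m]],-1);print(v,len(q),np.percentile(q,[1,50,99],0).round(4))
    if len(q)>20:print(cv2.minAreaRect((P[m][:,:2]*1000).astype(np.float32)))
    r=slice(140,300) if v=="scene" else slice(120,280)
    cv2.imwrite(f"pics/{v}3.png",d["image"][r,250:430])
cv2.imwrite("pics/c3.png",cv2.resize(cv2.hconcat([cv2.imread("pics/scene3.png"),cv2.imread("pics/top3.png")]),None,fx=2.2,fy=2.2,interpolation=cv2.INTER_CUBIC))
E
```

```text
t 7.325 pos [ 0.4452 -0.0466  0.1833] yang -17.51 shift [-0.0044  0.1154 -0.0012] turn z 0.0015 z [-0. -0. -1.] w 0.029690825831310053 F [-0.4  1.5 -4.2] j [-0.53  0.14  0.61  2.07 -0.1   0.96 -0.17]
scene 982 [[ 0.0965 -0.0223  0.1201]
 [ 0.1154  0.0291  0.1778]
 [ 0.1351  0.0363  0.2031]]
((442.7978210449219, -55.62302017211914), (63.077823638916016, 41.053279876708984), 73.26344299316406)Traceback (most recent call last):
  File "<stdin>", line 8, in <module>
    return _quantile_unchecked(
        a, q, axis, out, overwrite_input, method, keepdims, weights)
    return _ureduce(a,
                    func=_quantile_ureduce_func,
    ...<5 lines>...
                    overwrite_input=overwrite_input,
                    method=method)
    r = func(a, **kwargs)
    result = _quantile(arr,
                       quantiles=q,
    ...<2 lines>...
                       out=out,
                       weights=wgt)
    slices_having_nans = np.isnan(arr[-1, ...])
                                  ~~~^^^^^^^^^
IndexError: index -1 is out of bounds for axis 0 with size 0
```

Emit:
{"name": "play_rows", "arguments": {
  "motion": "0 0.01 0 0 0 0 1;0 0.015 0 0 0 0 1;0 0.015 0 0 0 0 1;0 0.015 0 0 0 0 1;0 0 0 0 0 0 1"
}}

```text
time: 8.05
position: [0.4984, -0.0647, 0.1832]
tool_rot: [2.535, 1.855, -0.001]
ft_force: [-0.5, 0.7, -4.3]
width: 0.0296
finger_force: 40.0
```

```bash
python3 - <<'E'
from h import *
s=sense();delta([.554,-.0855,.1545],-17.6,s)
a=get_image("scene")["image"][130:290,250:430];b=get_image("top")["image"][120:280,250:430]
cv2.imwrite("pics/c3.png",cv2.resize(cv2.hconcat([a,b]),None,fx=2.2,fy=2.2,interpolation=cv2.INTER_CUBIC))
E
```

```text
t 8.05 pos [ 0.4984 -0.0647  0.1832] yang -17.63 shift [-0.003   0.0593  0.0287] turn z -0.0004 z [-0.    -0.001 -1.   ] w 0.029583860693975554 F [-0.5  0.7 -4.3] j [-0.46  0.26  0.61  1.95 -0.18  0.98 -0.07]
```

View pics/c3.png

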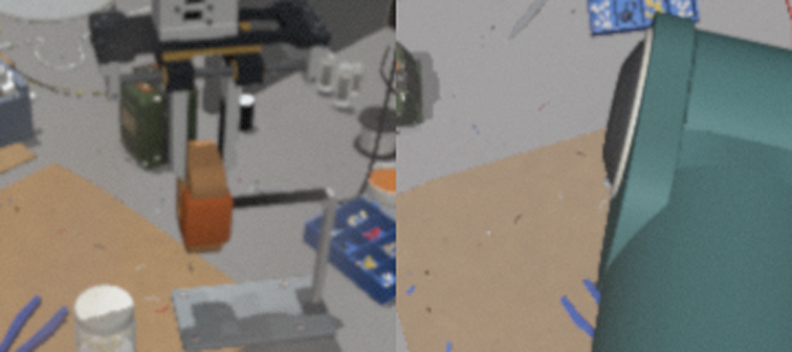

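The core at crop position (205,200) is now over the tip with the arm leaving its window at (235,200), and the wrist force has not changed.

Emit:
{"name": "play_rows", "arguments": {
  "motion": "0 0.01 0 0 0 0 1;0 0.015 0 0 0 0 1;0 0.015 0 0 0 0 1;0 0.012 0 0 0 0 1;0 0.007 0 0 0 0 1;0 0 0 0 0 0 1"
}}

```text
time: 8.9
position: [0.5539, -0.0822, 0.1833]
tool_rot: [2.535, 1.855, -0.001]
ft_force: [-0.1, 0.8, -3.8]
width: 0.0298
finger_force: 40.0
```

Emit:
{"name": "play_rows", "arguments": {
  "motion": "0 0 0.006 0 0 0 1;0 0 0.006 0 0 0 1;0 0 0.006 0 0 0 1;0 0 0.004 0 0 0 1;0 0 0.002 0 0 0 1;0 0 0.002 0 0 0 1;0 0 0 0 0 0 1"
}}

```text
time: 9.78
position: [0.5538, -0.0819, 0.1574]
tool_rot: [2.535, 1.856, -0.0]
ft_force: [0.2, -0.2, -3.5]
width: 0.0296
finger_force: 40.0
```

```bash
python3 - <<'E'
from h import *
delta([.554,-.0855,.1545],-17.6)
E
```

```text
t 9.775 pos [ 0.5538 -0.0819  0.1574] yang -17.59 shift [-0.0034  0.0013  0.0029] turn z 0.0002 z [ 0. -0. -1.] w 0.029582310771822343 F [ 0.2 -0.2 -3.5] j [-0.38  0.4   0.59  1.84 -0.27  0.98  0.02]
```

Not quite seated yet, so I'll lower gently until the weight comes off.

Emit:
{"name": "play_rows", "arguments": {
  "motion": "0 0 0.001 0 0 0 1;0 0 0.001 0 0 0 1;0 0 0 0 0 0 1"
}}

```text
time: 10.15
position: [0.5538, -0.0819, 0.1554]
tool_rot: [2.535, 1.856, -0.0]
ft_force: [0.2, -0.7, -3.3]
width: 0.0294
finger_force: 40.0
```

Emit:
{"name": "play_rows", "arguments": {
  "motion": "0 0 0.001 0 0 0 1;0 0 0 0 0 0 1"
}}

```text
time: 10.4
position: [0.5537, -0.0819, 0.1544]
tool_rot: [-2.535, -1.856, 0.0]
ft_force: [-0.2, -0.4, -3.3]
width: 0.0294
finger_force: 40.0
```

Emit:
{"name": "play_rows", "arguments": {
  "motion": "0 0 0.001 0 0 0 1;0 0 0 0 0 0 1"
}}

```text
time: 10.65
position: [0.5537, -0.0819, 0.1534]
tool_rot: [2.535, 1.856, -0.0]
ft_force: [-0.7, 0.2, -4.5]
width: 0.0294
finger_force: 40.0
```

Emit:
{"name": "play_rows", "arguments": {
  "motion": "0 0 0.001 0 0 0 1;0 0 0 0 0 0 1"
}}

```text
time: 10.9
position: [0.5537, -0.0819, 0.1524]
tool_rot: [2.535, 1.856, -0.0]
ft_force: [-1.2, -0.8, -3.4]
width: 0.0295
finger_force: 40.0
```

```bash
python3 - <<'E'
from h import *
ax=np.array([-.953,.303]);pe=np.array([-.303,-.953])
d=get_image("scene");P=cloud(d,np.array(d["extrinsics"]));hsv=cv2.cvtColor(d["image"],cv2.COLOR_BGR2HSV)
xy=P[...,:2]-np.array([.554,-.0855]);a=xy@ax;c=xy@pe
m=(d["z_map"]>0)&(hsv[...,0]<20)&(hsv[...,1]>90)&(abs(a)<.04)&(abs(c)<.06)&(P[...,2]>.05)&(P[...,2]<.2)
q=np.stack([a[m],c[m],P[...,2][m]],-1);print(len(q),np.percentile(q,[1,50,99],0).round(4))
cv2.imwrite("pics/c4.png",cv2.resize(d["image"][150:270,300:420],None,fx=5,fy=5,interpolation=cv2.INTER_CUBIC))
E
```

```text
917 [[-0.016  -0.0228  0.0908]
 [ 0.0046  0.0289  0.1454]
 [ 0.0212  0.0369  0.1724]]
```

View pics/c4.png

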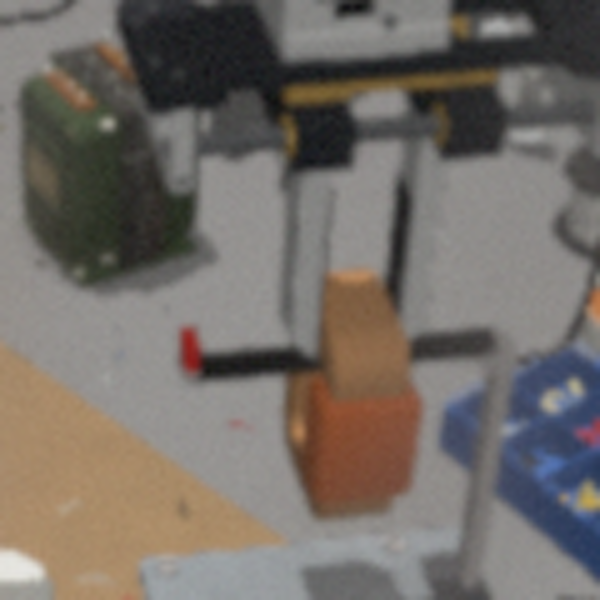

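The arm passes through the window: it is visible left of the core at (250,362) and right of it at (450,345). The core is upright and within a few millimetres of seating, so I'll take two more small steps.

Emit:
{"name": "play_rows", "arguments": {
  "motion": "0 0 0.001 0 0 0 1;0 0 0 0 0 0 1"
}}

```text
time: 11.2
position: [0.5537, -0.0819, 0.1514]
tool_rot: [2.535, 1.856, -0.0]
ft_force: [-0.1, 0.7, -4.0]
width: 0.0292
finger_force: 40.0
```

Emit:
{"name": "play_rows", "arguments": {
  "motion": "0 0 0.001 0 0 0 1;0 0 0 0 0 0 1"
}}

```text
time: 11.45
position: [0.5538, -0.0819, 0.1504]
tool_rot: [2.535, 1.856, -0.0]
ft_force: [0.1, -0.3, -3.8]
width: 0.0294
finger_force: 40.0
```

```bash
python3 - <<'E'
from h import *
ax=np.array([-.953,.303]);pe=np.array([-.303,-.953])
d=get_image("scene");P=cloud(d,np.array(d["extrinsics"]));im=d["image"];hsv=cv2.cvtColor(im,cv2.COLOR_BGR2HSV)
xy=P[...,:2]-np.array([.554,-.0855]);a=xy@ax;c=xy@pe;z=P[...,2]
ok=(d["z_map"]>0)
arm=ok&(hsv[...,2]<70)&(z>.13)&(z<.17)&(abs(c)<.012)&(((a>.025)&(a<.055))|((a<-.03)&(a>-.055)))
print("arm",arm.sum(),np.percentile(z[arm],[5,25,50,75,95]).round(4), np.median(c[arm]))
for lo in(-.03,-.02,-.01,0,.01,.02,.03):
    m=ok&(hsv[...,0]<20)&(hsv[...,1]>90)&(abs(a)<.03)&(c>lo)&(c<lo+.01)&(z>.14)&(z<.2)
    if m.sum():print(lo,m.sum(),np.percentile(z[m],[5,50,95]).round(4))
cv2.imwrite("pics/c5.png",cv2.resize(im[185:255,325:405],None,fx=7,fy=7,interpolation=cv2.INTER_CUBIC))
E
```

```text
arm 101 [0.1471 0.1493 0.1501 0.1507 0.1516] 0.0031531931866039236
-0.03 9 [0.1682 0.1684 0.1692]
-0.02 30 [0.168  0.1694 0.1702]
-0.01 43 [0.1678 0.169  0.1704]
0 50 [0.1502 0.1687 0.1705]
0.01 78 [0.1469 0.1681 0.1699]
0.02 172 [0.1465 0.1599 0.1663]
0.03 111 [0.1409 0.1458 0.1524]
```

View pics/c5.png

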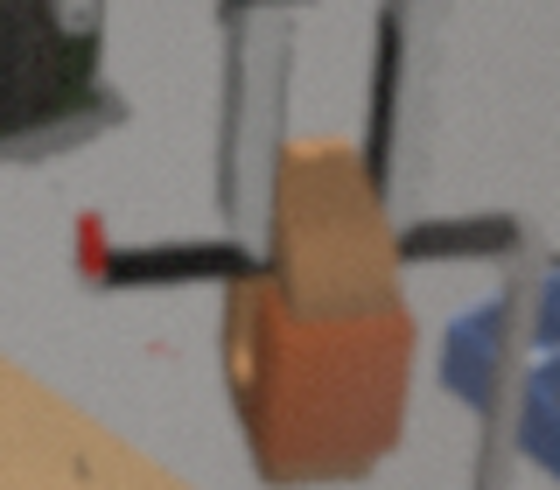

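The tips are level with the arm top, and the limb is seated or about to be. I'll release with a partial opening, which keeps the fingers inside the red tip, then rise.

Emit:
{"name": "play_rows", "arguments": {
  "motion": "0 0 -0.001 0 0 0 1;0 0 0 0 0 0 0.63;0 0 0 0 0 0 0.58;0 0 0 0 0 0 0.55;0 0 0 0 0 0 0.52;0 0 0 0 0 0 0.52"
}}

```text
time: 12.25
position: [0.5538, -0.0819, 0.1515]
tool_rot: [2.535, 1.856, 0.0]
ft_force: [1.0, -0.3, -0.2]
width: 0.0449
finger_force: 0.0
```

```bash
python3 - <<'E'
from h import *
s=sense();print(s["width"],s["finger_force"],s["ft_force"],s["ft_torque"])
im=get_image("scene")["image"]
cv2.imwrite("pics/c6.png",cv2.resize(im[175:265,315:415],None,fx=6,fy=6,interpolation=cv2.INTER_CUBIC))
E
```

```text
0.044944619391413136 0.0 [ 0.9854292  -0.33081135 -0.18489065] [-0.08975587  0.06410032 -0.00230379]
```

View pics/c6.png

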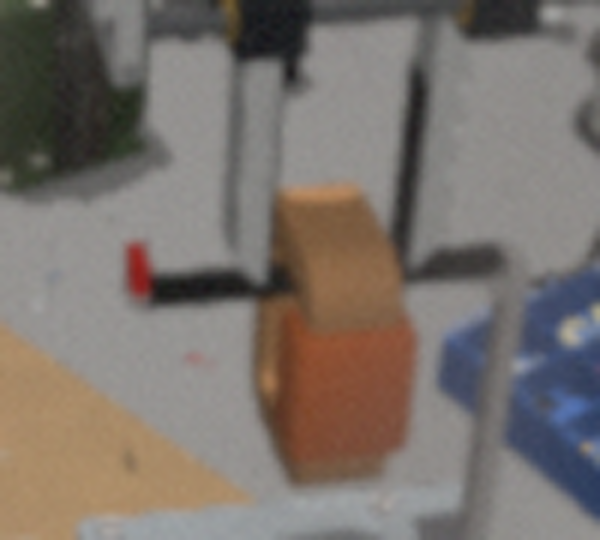

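The core hangs on the arm at crop position (345,330), upright and released, with a finger clear on each side. Next I'll rise straight up.

Emit:
{"name": "play_rows", "arguments": {
  "motion": "0 0 -0.005 0 0 0 0.52;0 0 -0.01 0 0 0 0.52;0 0 -0.02 0 0 0 0.52;0 0 -0.03 0 0 0 0.52;0 0 -0.03 0 0 0 0.52;0 0 -0.02 0 0 0 0.52;0 0 0 0 0 0 0.52;0 0 0 0 0 0 0.52;0 0 0 0 0 0 0.52;0 0 0 0 0 0 0.52;0 0 0 0 0 0 0.52;0 0 0 0 0 0 0.52"
}}

```text
time: 13.8
position: [0.5538, -0.0819, 0.2664]
tool_rot: [2.535, 1.856, -0.0]
ft_force: [0.2, 0.0, -0.0]
width: 0.0449
finger_force: 0.0
```

```bash
python3 - <<'E'
from h import *
s=sense();print(s["time"],s["position"],s["ft_force"])
ax=np.array([-.953,.303]);pe=np.array([-.303,-.953])
d=get_image("scene");P=cloud(d,np.array(d["extrinsics"]));im=d["image"];hsv=cv2.cvtColor(im,cv2.COLOR_BGR2HSV)
xy=P[...,:2]-np.array([.554,-.0855]);a=xy@ax;c=xy@pe;z=P[...,2]
m=(d["z_map"]>0)&(hsv[...,0]<20)&(hsv[...,1]>90)&(abs(a)<.06)&(abs(c)<.06)&(z>.05)&(z<.2)
q=np.stack([a[m],c[m],z[m]],-1);print(m.sum(),np.percentile(q,[1,50,99],0).round(4))
t=m&(z>.16)
print("top rect",cv2.minAreaRect((P[t][:,:2]*1000).astype(np.float32)),np.median(z[t]))
for lo in np.arange(-.03,.02,.01):
    u=t&(c>lo)&(c<lo+.01);print(round(lo,2),u.sum(),np.median(z[u]).round(4) if u.any() else None)
E
```

```text
13.8 [ 0.55376753 -0.08187033  0.26638963] [ 0.19808834  0.04621767 -0.03969021]
1016 [[-0.0163 -0.0248  0.0873]
 [ 0.0063  0.0289  0.1442]
 [ 0.021   0.0408  0.1696]]
top rect ((552.873046875, -88.21575927734375), (52.77827835083008, 29.369876861572266), 73.00040435791016) 0.1671569641971673
-0.03 12 0.1656
-0.02 35 0.1667
-0.01 43 0.1676
0.0 48 0.1688
0.01 62 0.1685
```

```bash
python3 -c "
from rig import *
print(sign_off())"
```

```text
the job is handed in; nothing more can be done
None
```

The core hangs on the hook arm near its middle, upright with the gripper clear, and I handed the job in at about 14 s; the choke and jar were not touched, and no verdict came back.

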